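# Spray-clean the coin counter's feed roller, using tongs

### The arm

A 7-joint arm with a two-finger parallel gripper is mounted at the origin on the work surface. World frame = base frame: x ahead of the robot, y to its left, z up, the work surface at z = 0. Lengths are in m, angles in rad, forces in N, time in s.
With the tool pointing down it reaches from about 0.4 to 0.85 m from the base axis. Payload 4.4 kg.
Tool frame: the origin (TCP) lies at the very end of the fingers, on their centre line; the grasp point (between the pads) lies 19 mm behind it (env.hold_point_z is the distance from the TCP to the grasp point, in m); z points along the fingers, y is the line along which they close (so a half turn about z gives the same grasp; the last joint's range is limited). The gripper opens to 94 mm and grips with 3 to 60 N. Pads are 16 mm wide; open, the fingers measure 119 mm over their backs; the gripper's body (75 mm by 177 mm) begins 78 mm behind the grasp point.
Start: joints at [-0.066, 0.628, 0.038, 1.517, -0.027, 0.996, -0.02], TCP at [0.65, 0, 0.205] pointing down, gripper open.
Joint ranges: [-3.06, 3.06], [-0.37, 2.12], [-1.25, 1.32], [0.18, 2.47], [-1.1, 4.24], [0.23, 1.98], [-2.94, 2.94]. Speed limits (rad/s): [2.57, 2.57, 3.14, 3.14, 3.14, 3.14, 3.14].

### API

Orientations are given as a rotation vector (axis times angle).
In Python, from rig import get_state, grab_frame, camera_params, env gives the robot as it stands.
- The arm moves only by the shell command python3 -m handwheel 'ROWS' [FORCE]. ROWS is JSON, a list of rows, each an object of numbers: "rx", "ry", "rz": the turn, a rotation vector about the tool's x, y, z as a fraction of full scale; "x", "y", "z": the shift along the tool's x, y, z as a fraction of full scale; "fingers": the closure, from -1 (fully open) to 1 (shut). In form: [{"rx": .., "ry": .., "rz": .., "x": .., "y": .., "z": .., "fingers": ..}, ...]. A call has 1 to 20 rows; each row shifts and turns the commanded pose from where the row before left it, along the tool's axes as they then stand; what a row does not reach is not made up. Full scale, the value 1, is 0.25 m for a shift and pi/2 rad for a turn. A row lasts 1/12 s, in which the tool goes at most 41.7 mm and 7.16 degrees, less where a joint would pass 70% of its speed; a pose out of reach is approached as far as the arm can. A call with a number of a shift or a turn outside -1 to 1 is refused whole. A call with a gripper value outside its range is refused whole. The fingers move at their own pace and stop on an object; FORCE is the grip in N (left out, the last holds). Time passes only in rows, so rows that do not move let the fingers close. It gives the time, the measured TCP pose, the force, the opening and the grip force at its end, in the units of the state.
- get_state(): the state, without advancing time (a new reading comes with each control period).
- grab_frame(name): name is "scene" or "side" or "wrist"; returns the picture (384x512x3 uint8, blue, green, red); there is no depth.
- camera_params(name): a dict with "intrinsics" (3x3 intrinsics, pixels), "cam_to_world" (4x4, takes a point from camera to world coordinates). Camera axes: x right, y down, z forward; pixel columns grow to the right and rows downward; lengths in m; the calibration is good to about 2 mm. A picture is of the moment at which its call begins: read the wrist's pose just before it. camera_params takes no time and is no camera call; for the wrist camera it gives the pose at the moment of the call.
- env.finish_job(): hands the job in; it is judged then, once.
The state is a dict: "time": time; "qpos": joint angles; "dq": joint speeds; "effort": joint torques, N m; "position": TCP position; "tool_rot": TCP orientation; "ft_force": force on the tool from outside, world axes, zero at the start; "torque": the same for the moment, N m; "finger_gap": finger opening in m; "finger_force": force on a finger pad.
Only numpy, scipy, OpenCV 4.12 (cv2) and the standard library are available. Lean on these libraries where they do the work, as an engineer would, in place of code of your own. Each camera call takes 0.05 s, during which the arm holds its last target. There are 200 camera calls.

### The job

Clean the orange feed roller of the coin counter: with the tongs from the stand, never with the fingers, move it from the tray onto the round green pad of the spray station, standing upright and wholly on the pad. Hang the tongs back in their stand, let go of them, and only then press the spray can's white cap right down and let it spring back up. Leave the other rollers and everything else where they are.

Things in the scene. Friction and masses are not known exactly. Their poses are not given: they have to be found in the camera images.
- roller: The roller to clean: an orange rubber cylinder, 18 mm in diameter, 26 mm tall, about 20 g, with a thin dark line round its foot, standing on end on the tray among two others. Origin: centre of its underside; z along its axis, up.
- spare_blue: A blue roller of the same size and origin; leave it alone.
- spare_white: A white roller of the same size and origin; leave it alone.
- tray: Fixed dark mat, 100 mm (x) by 200 mm (y), 6 mm thick; the three rollers stand in a row along its y, about 64 mm apart, in any order. Origin: centre of its underside.
- tongs: Sprung tongs, 90 g, hanging tips down: a steel bar, 8 mm in diameter and 110 mm long, along the tongs' x, with an 18 mm red block at its middle and, below it, two sprung steel jaws at +y and -y that close towards each other along y. Origin: middle of the bar, on its axis; z up.
- tongs_grip (a point): Midway between the tongs' two red grip plates, 48 mm below the bar's axis: grip them here, closing along the tongs' y. Each plate is 18 mm (x) by 30 mm (z); free, they are 47 mm apart over their outer faces. Squeezing takes 5 N to start. At 43 mm the tongs stay in the hand with the tips about 30 mm apart; at about 38 mm, with 20 N, they hold a roller.
- tongs_tip (a point): Midway between the ends of the black rubber tips, 110 mm below the bar's axis. The tips reach from here 20 mm up, 14 mm wide along x, 4 mm thick; the gap between them is 38 mm when free and shrinks by 2.2 mm for each 1 mm that the plates are squeezed together.
- stand: Fixed tongs stand: blue base 130 mm (x) by 80 mm (y), 8 mm thick, with two upright steel posts at 42 mm either side of the middle along its x. Each post is 8 mm thick along x and ends in an upward V notch, 25 mm wide at its mouth and 142 mm high, in which the tongs' bar lies along the stand's x. Origin: centre of its underside.
- stand_seat (a point): Where the middle of the tongs' bar lies when they hang in the stand: midway between the notches, 135 mm above the table. Its axes are those of the stand.
- station: Fixed spray station: aluminium plate 120 mm (x) by 250 mm (y), 8 mm thick, with the round green pad at +65 mm and a clamped blue and white spray can (52 mm in diameter; collar 68 mm) at -65 mm along its y. Origin: centre of its underside.
- pad_top (a point): Centre of the top of the round green pad: 48 mm in diameter, its top 14 mm above the table.
- cap_top (a point): Centre of the top of the can's white sprung cap, 28 mm in diameter, 156 mm above the table when up. It moves down with the cap.
- cap (a joint): How far the spray cap is pressed down, in m: 0 up, 0.006 fully down (about 7 N; 2 N to start). It springs back.
- coin_roll: A single brown paper coin roll standing on the table, 27 mm in diameter, 75 mm tall; leave it alone. Origin: centre of its underside.
- coin_bundle: A bundle of seven standing coin rolls, 82 mm across, 75 mm tall; leave it alone. Origin: centre of its underside.
- note_brick: A banded brick of pinkish notes, 75 by 155 by 30 mm; leave it alone. Origin: centre of its underside.
- stamp: A wooden hand stamp, 30 by 50 mm, 68 mm high; leave it alone. Origin: centre of its underside.
Not all that is in view belongs to the job. What is shaped like the tongs but blue is not meant.

How it is judged:
By the outcome, as a careful person would: the job done as asked, in the order asked, and still so for the second after the job is handed in, with the robot touching nothing.
It also fails if it takes over 72 s, if anything falls off the work surface, if the arm or the gripper's body presses on something with over 40 N, if the wrist force passes 120 N, or if a joint passes its speed limit or range.

## Working session

There is one attempt and no reset: what is moved stays moved. The work goes in short steps, Python scripts to look and compute and a shell command to move; the robot and the scene stay as the last step left them, time stands still between calls to the robot, and variables do not carry over. Pictures are saved under pics/ and viewed, at most 10 in all, crops included, and the job is handed in when it is done.

```bash
ls; mkdir -p pics
python3 - <<'E'
from rig import *
import cv2,numpy as np
s=get_state();print(s)
for n in("scene","side","wrist"):
    p=camera_params(n);print(n,np.round(p["intrinsics"],1).tolist(),np.round(p["cam_to_world"],3).tolist())
    cv2.imwrite(f"pics/{n}0.png",grab_frame(n))
a=[cv2.imread(f"pics/{n}0.png") for n in("scene","side")]
E
```

```text
pics
{'time': 0.0, 'qpos': array([-0.06578461,  0.62928735,  0.03842846,  1.5183565 , -0.02697718,
        0.99631417, -0.01996682]), 'dq': array([-0.00066171,  0.00043648,  0.00116658, -0.0001978 , -0.00036253,
        0.00113442,  0.00166922]), 'effort': array([ 1.05774864e-04, -5.49729431e+01,  1.14371493e+00, -1.86633307e+01,
       -5.21096285e-02,  2.37884105e-02,  1.36332897e-04]), 'position': array([6.49333929e-01, 1.98974309e-05, 2.04595670e-01]), 'tool_rot': array([-2.22048749e+00, -2.22057939e+00,  2.08713706e-03]), 'ft_force': array([-0.52059423,  0.07600608, -0.00670954]), 'torque': array([0.02160808, 0.01024963, 0.00970207]), 'finger_force': 0.0, 'finger_gap': 0.09364857773094801}
scene [[434.8, 0.0, 248.0], [0.0, 434.8, 189.7], [0.0, 0.0, 1.0]] [[-0.07, 0.659, -0.749, 1.609], [0.997, 0.037, -0.06, 0.081], [-0.012, -0.751, -0.66, 1.046], [0.0, 0.0, 0.0, 1.0]]
side [[476.9, 0.0, 257.3], [0.0, 476.9, 192.9], [0.0, 0.0, 1.0]] [[-0.853, -0.365, 0.374, 0.089], [-0.523, 0.588, -0.618, 0.773], [0.006, -0.722, -0.692, 0.979], [0.0, 0.0, 0.0, 1.0]]
wrist [[283.1, 0.0, 255.2], [0.0, 283.1, 189.9], [0.0, 0.0, 1.0]] [[1.0, -0.0, -0.002, 0.65], [-0.001, -0.965, -0.263, 0.075], [-0.001, 0.263, -0.965, 0.384], [0.0, 0.0, 0.0, 1.0]]
```

View pics/scene0.png

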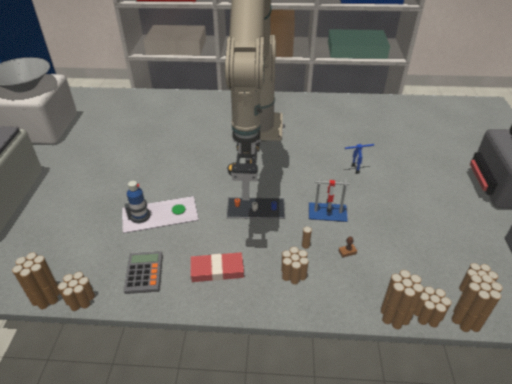

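View pics/side0.png

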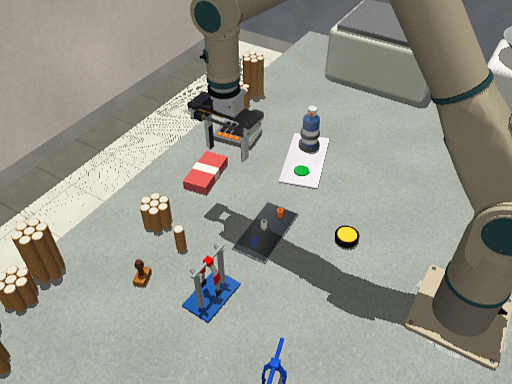

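The scene picture shows the tongs and stand at about (330,200), the orange roller at (238,203), the green pad at (179,210) and the can cap at (133,185). In the side picture the orange roller is at (280,212), the pad at (302,170), the cap at (312,110) and the stand at (212,290).

View pics/wrist0.png

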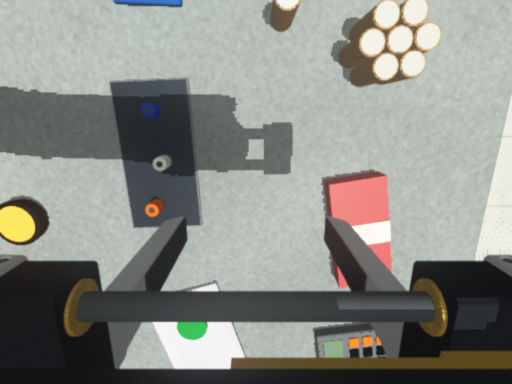

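```bash
cat > h.py <<'E'
from rig import *
import cv2,numpy as np
from scipy.spatial.transform import Rotation as R
def ray(p,uv):
    K=p["intrinsics"];T=p["cam_to_world"]
    d=T[:3,:3]@np.linalg.solve(K,[uv[0],uv[1],1]);return T[:3,3],d/np.linalg.norm(d)
def tri(rs):
    A=np.zeros((3,3));b=np.zeros(3)
    for o,d in rs:
        M=np.eye(3)-np.outer(d,d);A+=M;b+=M@o
    x=np.linalg.solve(A,b);return x,[float(np.linalg.norm((np.eye(3)-np.outer(d,d))@(x-o))) for o,d in rs]
def plane(p,uv,z):
    o,d=ray(p,uv);return o+d*(z-o[2])/d[2]
def proj(p,X):
    T=np.linalg.inv(p["cam_to_world"]);c=T[:3,:3]@X+T[:3,3];c=p["intrinsics"]@c;return c[:2]/c[2]
def blobs(im,lo,hi,minA=8):
    m=cv2.inRange(cv2.cvtColor(im,cv2.COLOR_BGR2HSV),np.array(lo),np.array(hi))
    n,l,s,c=cv2.connectedComponentsWithStats(m)
    return [(np.round(c[i],1).tolist(),s[i].tolist()) for i in range(1,n) if s[i][4]>=minA]
C=dict(orange=((4,150,120),(16,255,255)),green=((50,120,60),(80,255,255)),red=((0,150,90),(3,255,255)),red2=((172,150,90),(180,255,255)),blue=((105,120,50),(125,255,255)))
E
python3 - <<'E'
from h import *
for n in("scene","side","wrist"):
    im=cv2.imread(f"pics/{n}0.png")
    for k in C: print(n,k,blobs(im,*C[k],12))
S=[cv2.imread(f"pics/{n}0.png") for n in("scene","side")]
a=cv2.resize(S[0][165:235,110:370],None,fx=3,fy=3,interpolation=2)
b=cv2.resize(S[1][90:330,180:340],None,fx=2.4,fy=2.4,interpolation=2)
cv2.imwrite("pics/a.png",a)
E
```

```text
scene orange [([236.8, 201.8], [235, 199, 5, 7, 24]), ([154.3, 265.1], [152, 264, 5, 3, 13]), ([154.0, 270.5], [152, 269, 5, 4, 18]), ([153.1, 276.4], [151, 275, 5, 4, 17]), ([152.8, 282.3], [151, 281, 5, 4, 18])]
scene green [([178.0, 209.1], [173, 205, 11, 9, 75])]
scene red [([166.0, 0.0], [138, 0, 57, 1, 57]), ([331.6, 182.2], [330, 180, 4, 5, 16]), ([330.0, 198.0], [328, 196, 5, 5, 17])]
scene red2 []
scene blue [([20.6, 31.9], [0, 0, 54, 73, 2234]), ([371.7, 1.0], [341, 0, 62, 3, 185]), ([358.3, 152.3], [354, 145, 9, 20, 78]), ([134.2, 195.7], [128, 190, 14, 14, 129]), ([273.4, 206.2], [271, 203, 5, 7, 25]), ([327.3, 212.8], [310, 203, 37, 18, 424])]
side orange [([219.8, 133.2], [217, 132, 6, 4, 13]), ([225.0, 134.8], [223, 133, 5, 4, 12]), ([231.0, 136.4], [229, 135, 5, 4, 15]), ([236.6, 137.7], [234, 136, 6, 4, 16]), ([279.7, 212.5], [277, 208, 7, 10, 53]), ([146.1, 269.9], [143, 267, 8, 9, 39]), ([138.4, 279.2], [133, 272, 13, 12, 66])]
side green [([301.1, 170.3], [294, 166, 15, 10, 122])]
side red [([211.6, 159.4], [198, 152, 29, 21, 149]), ([198.0, 181.5], [183, 169, 32, 25, 329]), ([208.1, 260.6], [203, 256, 10, 11, 69]), ([202.4, 271.0], [200, 268, 5, 6, 14]), ([216.7, 278.1], [214, 272, 6, 13, 50])]
side red2 []
side blue [([313.0, 121.7], [304, 115, 16, 16, 106]), ([310.7, 145.3], [305, 144, 12, 3, 23]), ([253.5, 241.3], [251, 236, 6, 11, 50]), ([210.8, 297.6], [182, 272, 58, 51, 1191]), ([274.7, 365.5], [262, 338, 24, 46, 393])]
wrist orange [([153.6, 208.0], [145, 200, 18, 17, 185]), ([366.8, 340.6], [362, 336, 10, 10, 84]), ([377.4, 340.4], [376, 336, 5, 8, 27]), ([353.2, 342.2], [349, 338, 10, 10, 85])]
wrist green [([191.6, 329.2], [177, 322, 30, 18, 429])]
wrist red []
wrist red2 []
wrist blue [([150.7, 2.0], [114, 0, 68, 6, 331]), ([150.7, 109.7], [141, 102, 20, 16, 238])]
```

The wrist picture shows the orange roller at (154,208), white at (162,162) and blue at (150,110), with the pad at (192,328) and the edge of the stand at the top (150,2). Next, stereo estimates.

Run:
```python
from h import *
P={n:camera_params(n) for n in("scene","side","wrist")}
def t(name,**k):
    x,r=tri([ray(P[n],uv) for n,uv in k.items()]);print(name,np.round(x,4),np.round(r,4))
t("orange",scene=(236.8,201.8),side=(279.7,212.5),wrist=(153.6,208))
t("blue",scene=(273.4,206.2),side=(253.5,241.3),wrist=(150.7,109.7))
t("pad",scene=(178,209.1),side=(301.1,170.3),wrist=(191.6,329.2))
t("redblock",scene=(331.6,182.2),side=(208.1,260.6))
t("standbase",scene=(327.3,212.8),side=(210.8,297.6))
t("cap",scene=(133,185),side=(312,110))
for n,uvs in(("wrist",[(188,78),(111,81),(134,227),(201,223)]),):
    for uv in uvs: print(np.round(plane(P[n],uv,.006),4))
```

```text
orange [ 0.5125 -0.0479  0.0215] [0.0007 0.0001 0.0008]
blue [0.5207 0.0788 0.0174] [0.0021 0.0016 0.0012]
pad [ 0.5502 -0.2486  0.0128] [0.0019 0.0013 0.003 ]
redblock [0.5244 0.2637 0.1354] [0.0005 0.0005]
standbase [ 0.5241  0.2663 -0.0037] [0.001 0.001]
cap [ 0.5876 -0.3697  0.1485] [0.0015 0.0015]
[0.5658 0.1175 0.006 ]
[0.4689 0.114  0.006 ]
[ 0.4755 -0.0829  0.006 ]
[ 0.5722 -0.0767  0.006 ]
```

```bash
python3 -m handwheel '[{"x":0.1,"y":-0.06,"z":-0.025,"fingers":-1},{"x":0.1,"y":-0.06,"z":-0.025,"fingers":-1},{"x":0.1,"y":-0.06,"z":-0.025,"fingers":-1},{"x":0.1,"y":-0.06,"z":-0.025,"fingers":-1},{"x":0.1,"y":-0.06,"z":-0.025,"fingers":-1},{"x":0.1,"y":-0.06,"z":-0.025,"fingers":-1},{"x":0.1,"y":-0.06,"z":-0.025,"fingers":-1},{"x":0.1,"y":-0.06,"z":-0.025,"fingers":-1},{"fingers":-1},{"fingers":-1},{"fingers":-1}]'
python3 - <<'E'
from h import *
p=camera_params("wrist");im=grab_frame("wrist");np.save("w1.npy",p["cam_to_world"]);cv2.imwrite("pics/w1.png",im)
for k in ("red","blue"): print(k,blobs(im,*C[k],12))
print(proj(p,np.array([.524,.264,.135])),get_state()["position"],get_state()["tool_rot"])
E
```

```text
red []
blue [([150.5, 2.0], [114, 0, 68, 6, 332]), ([150.7, 109.7], [141, 102, 20, 16, 238])]
[  68.52802248 -176.28591271] [6.49598788e-01 2.50890376e-05 2.04897145e-01] [-2.22089028e+00 -2.22082501e+00  1.28308488e-03]invalid input
```

View pics/w1.png

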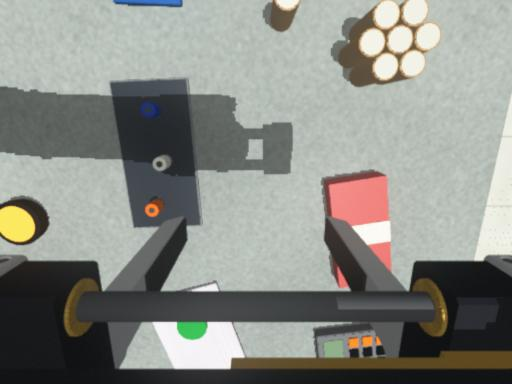

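Same view as before: the move was refused because every row probably needs all its keys.

```bash
python3 -m handwheel '[{"rx":0,"ry":0,"rz":0,"x":0.1,"y":-0.06,"z":-0.025,"fingers":-1},{"rx":0,"ry":0,"rz":0,"x":0.1,"y":-0.06,"z":-0.025,"fingers":-1},{"rx":0,"ry":0,"rz":0,"x":0.1,"y":-0.06,"z":-0.025,"fingers":-1},{"rx":0,"ry":0,"rz":0,"x":0.1,"y":-0.06,"z":-0.025,"fingers":-1},{"rx":0,"ry":0,"rz":0,"x":0.1,"y":-0.06,"z":-0.025,"fingers":-1},{"rx":0,"ry":0,"rz":0,"x":0.1,"y":-0.06,"z":-0.025,"fingers":-1},{"rx":0,"ry":0,"rz":0,"x":0.1,"y":-0.06,"z":-0.025,"fingers":-1},{"rx":0,"ry":0,"rz":0,"x":0.1,"y":-0.06,"z":-0.025,"fingers":-1},{"rx":0,"ry":0,"rz":0,"x":0,"y":0,"z":0,"fingers":-1},{"rx":0,"ry":0,"rz":0,"x":0,"y":0,"z":0,"fingers":-1}]'
python3 - <<'E'
from h import *
p=camera_params("wrist");im=grab_frame("wrist");np.save("w1.npy",p["cam_to_world"]);cv2.imwrite("pics/w1.png",im)
for k in ("red","blue"): print(k,blobs(im,*C[k],12))
print(proj(p,np.array([.524,.264,.135])),get_state()["position"],get_state()["tool_rot"])
E
```

```text
time: 1.03
position: [0.5292, 0.202, 0.2558]
tool_rot: [-2.217, -2.226, -0.001]
ft_force: [0.8, -1.5, 1.4]
finger_gap: 0.094
finger_force: 0.0
red [([251.0, 126.8], [243, 119, 17, 17, 267])]
blue [([37.4, 19.0], [0, 0, 89, 62, 1828]), ([235.1, 120.6], [226, 75, 23, 90, 1447]), ([246.2, 77.0], [243, 76, 6, 3, 12]), ([268.5, 120.8], [255, 77, 27, 90, 1605]), ([249.2, 242.2], [244, 235, 12, 16, 139])]
[249.78706453 126.28136232] [0.52995619 0.19998836 0.25551638] [ 2.21985539e+00  2.22220251e+00 -2.70157966e-04]
```

View pics/w1.png

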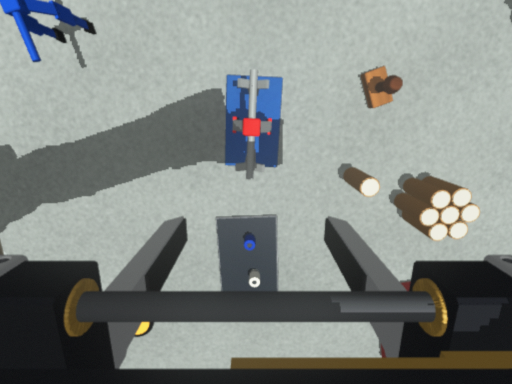

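The wrist picture shows the red block at (251,127), the bar from (254,69) to (250,177) and the stand base corners at (227,75), (282,77), (279,167) and (225,164).

Run:
```python
from h import *
P={n:camera_params(n) for n in("scene","side","wrist")}
x,r=tri([ray(P["scene"],(331.6,182.2)),ray(P["side"],(208.1,260.6)),ray(P["wrist"],(251,126.8))]);print("block",x,r)
for uv in((254,69),(251,126.8),(250,177)):print(np.round(plane(P["wrist"],uv,.139),4))
for uv in ((227,75),(282,77),(279,167),(225,164)): print(np.round(plane(P["wrist"],uv,.008),4))
# fine: bar axis by gray ridge / red block min rect
im=cv2.imread("pics/w1.png")
cv2.imwrite("pics/w1c.png",cv2.resize(im[60:190,200:300],None,fx=4.5,fy=4.5,interpolation=2))
```

```text
block [0.5253194  0.26276511 0.1353719 ] [0.0013737243686548896, 0.0009026429201731946, 0.0016455828769389917]
[0.5294 0.3164 0.139 ]
[0.5263 0.2616 0.139 ]
[0.525 0.209 0.139]
[0.4909 0.3266 0.008 ]
[0.5684 0.324  0.008 ]
[0.5671 0.1953 0.008 ]
[0.4846 0.1999 0.008 ]
```

View pics/w1c.png

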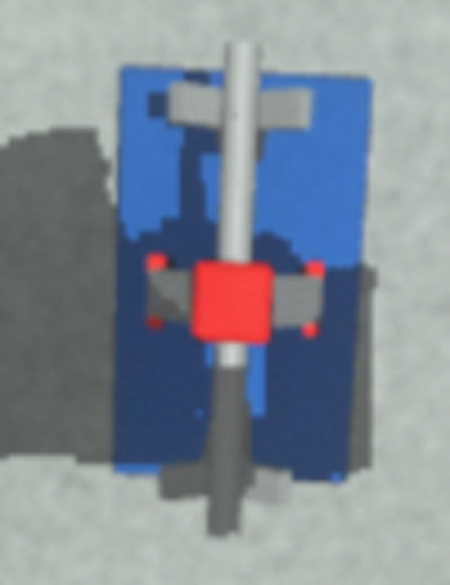

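```bash
python3 -m handwheel '[{"rx":0,"ry":0,"rz":0.012,"x":0.084,"y":-0.005,"z":0,"fingers":-1},{"rx":0,"ry":0,"rz":0.012,"x":0.083,"y":-0.005,"z":0,"fingers":-1},{"rx":0,"ry":0,"rz":0,"x":0.083,"y":-0.005,"z":0,"fingers":-1},{"rx":0,"ry":0,"rz":0,"x":0,"y":0,"z":0,"fingers":-1},{"rx":0,"ry":0,"rz":0,"x":0,"y":0,"z":0,"fingers":-1},{"rx":0,"ry":0,"rz":0,"x":0,"y":0,"z":0,"fingers":-1}]'
python3 - <<'E'
from h import *
s=get_state();print(s["position"],R.from_rotvec(s["tool_rot"]).as_matrix().round(3))
p=camera_params("wrist");im=grab_frame("wrist")
b=blobs(im,*C["red"],12);print(b)
P1=dict(p);P1["cam_to_world"]=np.load("w1.npy")
if b:
    uv=max(b,key=lambda q:q[1][4])[0];print(tri([ray(P1,(251,126.8)),ray(p,uv)]),plane(p,uv,.141))
E
```

```text
time: 1.58
position: [0.5282, 0.2601, 0.255]
tool_rot: [2.265, 2.175, -0.002]
ft_force: [-0.2, -0.6, -0.4]
finger_gap: 0.0939
finger_force: 0.0
[0.52816237 0.2600857  0.25504159] [[ 0.04   0.999 -0.   ]
 [ 0.999 -0.04  -0.002]
 [-0.002 -0.    -1.   ]]
[([255.7, 178.3], [251, 175, 10, 8, 63])]
(array([0.52721324, 0.26279986, 0.11865665]), [0.0021829498273028963, 0.0021829498273027203]) [0.52956793 0.26803969 0.141     ]
```

Run:
```python
from h import *
p=camera_params("wrist");im=grab_frame("wrist");cv2.imwrite("pics/w2.png",im)
P1=dict(p);P1["cam_to_world"]=np.load("w1.npy")
for i,q in((im,p),(cv2.imread("pics/w1.png"),P1)):
  b=[x for x in blobs(i,(0,140,35),(6,255,255),60) if 200<x[0][0]<310];print(b)
  for x in b: print(plane(q,x[0],.141))
  if q is p: uv=b[0][0]
print(tri([ray(P1,(251,126.8)),ray(p,uv)]))
```

```text
[([255.5, 178.1], [251, 174, 10, 9, 67])]
[0.52940172 0.26815476 0.141     ]
[([251.0, 126.7], [243, 118, 17, 18, 268])]
[0.52534032 0.26385443 0.141     ]
(array([0.52711331, 0.26275025, 0.11779612]), [0.0020946565761042683, 0.0020946565761039127])
```

```bash
python3 -m handwheel '[{"rx":0,"ry":0,"rz":0,"x":0.01,"y":-0.005,"z":0.08,"fingers":-1},{"rx":0,"ry":0,"rz":0,"x":0,"y":0,"z":0.08,"fingers":-1},{"rx":0,"ry":0,"rz":0,"x":0,"y":0,"z":0.08,"fingers":-1},{"rx":0,"ry":0,"rz":0,"x":0,"y":0,"z":0.08,"fingers":-1},{"rx":0,"ry":0,"rz":0,"x":0,"y":0,"z":0.08,"fingers":-1},{"rx":0,"ry":0,"rz":0,"x":0,"y":0,"z":0.08,"fingers":-1},{"rx":0,"ry":0,"rz":0,"x":0,"y":0,"z":0.08,"fingers":-1},{"rx":0,"ry":0,"rz":0,"x":0,"y":0,"z":0.08,"fingers":-1},{"rx":0,"ry":0,"rz":0,"x":0,"y":0,"z":0.06,"fingers":-1},{"rx":0,"ry":0,"rz":0,"x":0,"y":0,"z":0.05,"fingers":-1},{"rx":0,"ry":0,"rz":0,"x":0,"y":0,"z":0,"fingers":-1},{"rx":0,"ry":0,"rz":0,"x":0,"y":0,"z":0,"fingers":-1},{"rx":0,"ry":0,"rz":0,"x":0,"y":0,"z":0,"fingers":-1}]' 5
python3 - <<'E'
from h import *
for n in("scene","side"): cv2.imwrite(f"pics/{n}1.png",grab_frame(n))
a=cv2.resize(cv2.imread("pics/scene1.png")[140:230,280:380],None,fx=4,fy=4,interpolation=2)
b=cv2.resize(cv2.imread("pics/side1.png")[230:330,160:260],None,fx=3.6,fy=3.6,interpolation=2)
cv2.imwrite("pics/g1.png",np.hstack([a,b]))
E
```

```text
time: 2.77
position: [0.5271, 0.2646, 0.0688]
tool_rot: [2.264, 2.178, 0.002]
ft_force: [0.9, 0.0, -1.1]
finger_gap: 0.0942
finger_force: 0.0
```

View pics/g1.png

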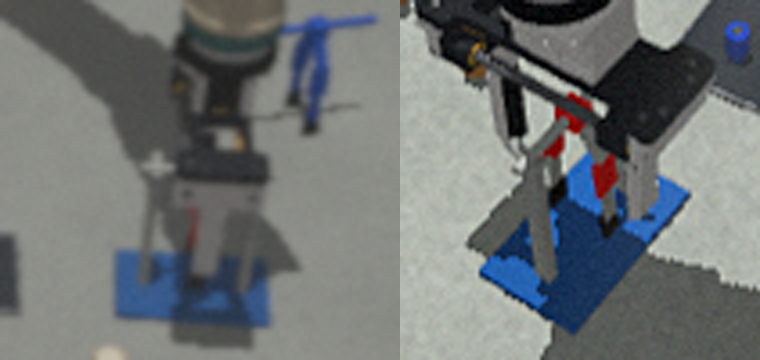

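The fingers straddle the red plates, clear of the posts. I'll close to 43 mm.

```bash
python3 -m handwheel '[{"rx":0,"ry":0,"rz":0,"x":0,"y":0,"z":0,"fingers":0.08},{"rx":0,"ry":0,"rz":0,"x":0,"y":0,"z":0,"fingers":0.08},{"rx":0,"ry":0,"rz":0,"x":0,"y":0,"z":0,"fingers":0.08},{"rx":0,"ry":0,"rz":0,"x":0,"y":0,"z":0,"fingers":0.08},{"rx":0,"ry":0,"rz":0,"x":0,"y":0,"z":0,"fingers":0.08},{"rx":0,"ry":0,"rz":0,"x":0,"y":0,"z":0,"fingers":0.08},{"rx":0,"ry":0,"rz":0,"x":0,"y":0,"z":0,"fingers":0.08},{"rx":0,"ry":0,"rz":0,"x":0,"y":0,"z":0,"fingers":0.08},{"rx":0,"ry":0,"rz":0,"x":0,"y":0,"z":0,"fingers":0.08},{"rx":0,"ry":0,"rz":0,"x":0,"y":0,"z":0,"fingers":0.08},{"rx":0,"ry":0,"rz":0,"x":0,"y":0,"z":0,"fingers":0.08},{"rx":0,"ry":0,"rz":0,"x":0,"y":0,"z":0,"fingers":0.08}]' 30
```

```text
time: 3.87
position: [0.5262, 0.2651, 0.0679]
tool_rot: [-2.263, -2.179, 0.0]
ft_force: [-0.5, 0.3, -1.8]
finger_gap: 0.0434
finger_force: 5.4
```

```bash
python3 -m handwheel '[{"rx":0,"ry":0,"rz":0,"x":0,"y":0,"z":-0.02,"fingers":0.09},{"rx":0,"ry":0,"rz":0,"x":0,"y":0,"z":-0.03,"fingers":0.09},{"rx":0,"ry":0,"rz":0,"x":0,"y":0,"z":-0.05,"fingers":0.09},{"rx":0,"ry":0,"rz":0,"x":0,"y":0,"z":-0.05,"fingers":0.09},{"rx":0,"ry":0,"rz":0,"x":0,"y":0,"z":-0.05,"fingers":0.09},{"rx":0,"ry":0,"rz":0,"x":0,"y":0,"z":-0.05,"fingers":0.09},{"rx":0,"ry":0,"rz":0,"x":0,"y":0,"z":-0.05,"fingers":0.09},{"rx":0,"ry":0,"rz":0,"x":0,"y":0,"z":-0.05,"fingers":0.09},{"rx":0,"ry":0,"rz":0,"x":0,"y":0,"z":-0.05,"fingers":0.09},{"rx":0,"ry":0,"rz":0,"x":0,"y":0,"z":-0.05,"fingers":0.09},{"rx":0,"ry":0,"rz":0,"x":0,"y":0,"z":-0.05,"fingers":0.09},{"rx":0,"ry":0,"rz":0,"x":0,"y":0,"z":-0.04,"fingers":0.09},{"rx":0,"ry":0,"rz":0,"x":0,"y":0,"z":-0.02,"fingers":0.09},{"rx":0,"ry":0,"rz":0,"x":0,"y":0,"z":0,"fingers":0.09},{"rx":0,"ry":0,"rz":0,"x":0,"y":0,"z":0,"fingers":0.09}]'
python3 - <<'E'
from h import *
for n in("scene","side","wrist"): cv2.imwrite(f"pics/{n}2.png",grab_frame(n))
print(get_state()["position"])
for n,X in (("scene",2),("side",2)):
  p=camera_params(n);im=cv2.imread(f"pics/{n}2.png")
  x=get_state()["position"]
  for d in (-.043,.067): print(n,d,proj(p,x+[0,0,d]))
a=cv2.resize(cv2.imread("pics/scene2.png")[90:230,270:400],None,fx=2.8,fy=2.8,interpolation=2)
b=cv2.resize(cv2.imread("pics/side2.png")[150:330,120:280],None,fx=2.178,fy=2.178,interpolation=2)
print(a.shape,b.shape)
cv2.imwrite("pics/g2.png",np.hstack([a,b]) if a.shape[0]==b.shape[0] else np.hstack([a,cv2.resize(b,(350,a.shape[0]))]))
E
```

```text
time: 5.12
position: [0.5262, 0.2651, 0.208]
tool_rot: [-2.263, -2.179, -0.0]
ft_force: [-0.2, 0.3, -1.4]
finger_gap: 0.0428
finger_force: 6.0
[0.52571567 0.26489519 0.20718676]
scene -0.043 [332.89948789 175.49676112]
scene 0.067 [337.17083794 147.28547988]
side -0.043 [206.23187936 252.64919303]
side 0.067 [202.53251112 218.10581143]
(392, 364, 3) (392, 348, 3)
```

View pics/g2.png

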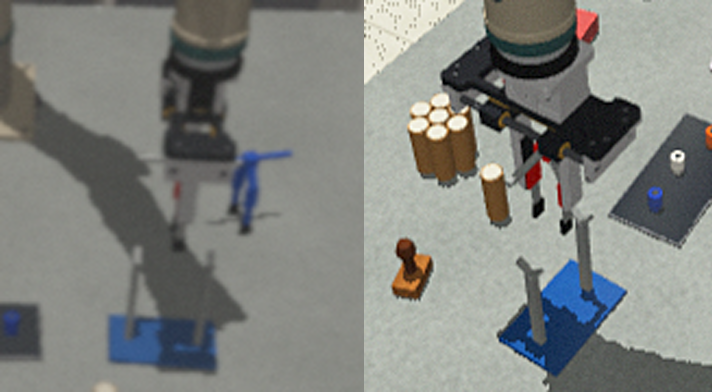

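The tongs are held straight and the stand is empty. In the scene picture the tips at (333.6,177) match the predicted (332.9,175.5); in the side picture they are at (206,251.5) against (206,252.6). So tongs_tip lies on the tool axis. Next I'll look at the roller from beyond it.

```bash
python3 -m handwheel '[{"rx":0,"ry":0,"rz":0,"x":-0.05,"y":0,"z":0,"fingers":0.09},{"rx":0,"ry":0,"rz":0,"x":-0.09,"y":0,"z":0,"fingers":0.09},{"rx":0,"ry":0,"rz":0,"x":-0.1,"y":0,"z":0,"fingers":0.09},{"rx":0,"ry":0,"rz":0,"x":-0.1,"y":0,"z":0,"fingers":0.09},{"rx":0,"ry":0,"rz":0,"x":-0.1,"y":0,"z":0,"fingers":0.09},{"rx":0,"ry":0,"rz":0,"x":-0.1,"y":0,"z":0,"fingers":0.09},{"rx":0,"ry":0,"rz":0,"x":-0.1,"y":0,"z":0,"fingers":0.09},{"rx":0,"ry":0,"rz":0,"x":-0.1,"y":0,"z":0,"fingers":0.09},{"rx":0,"ry":0,"rz":0,"x":-0.1,"y":0,"z":0,"fingers":0.09},{"rx":0,"ry":0,"rz":0,"x":-0.1,"y":0,"z":0,"fingers":0.09},{"rx":0,"ry":0,"rz":0,"x":-0.1,"y":0,"z":0,"fingers":0.09},{"rx":0,"ry":0,"rz":0,"x":-0.1,"y":0,"z":0,"fingers":0.09},{"rx":0,"ry":0,"rz":0,"x":-0.1,"y":0,"z":0,"fingers":0.09},{"rx":0,"ry":0,"rz":0,"x":-0.1,"y":0,"z":0,"fingers":0.09},{"rx":0,"ry":0,"rz":0,"x":-0.1,"y":0,"z":0,"fingers":0.09},{"rx":0,"ry":0,"rz":0,"x":-0.07,"y":0,"z":0,"fingers":0.09},{"rx":0,"ry":0,"rz":0,"x":-0.04,"y":0,"z":0,"fingers":0.09},{"rx":0,"ry":0,"rz":0,"x":0,"y":0,"z":0,"fingers":0.09},{"rx":0,"ry":0,"rz":0,"x":0,"y":0,"z":0,"fingers":0.09},{"rx":0,"ry":0,"rz":0,"x":0,"y":0,"z":0,"fingers":0.09}]'
cat >> h.py <<'E'
from scipy.optimize import least_squares
def hullc(p,x,y,z0,z1,r):
    a=np.linspace(0,2*np.pi,48);q=np.array([proj(p,np.array([x+r*np.cos(t),y+r*np.sin(t),z])) for t in a for z in(z0,z1)],np.float32)
    m=cv2.moments(cv2.convexHull(q));return np.array([m["m10"]/m["m00"],m["m01"]/m["m00"]])
def maskc(im,lo,hi,near,rad=14):
    m=cv2.inRange(cv2.cvtColor(im,cv2.COLOR_BGR2HSV),np.array(lo),np.array(hi))
    yy,xx=np.nonzero(m);k=np.hypot(xx-near[0],yy-near[1])<rad
    h=cv2.convexHull(np.c_[xx[k],yy[k]].astype(np.int32));M=np.zeros(m.shape,np.uint8);cv2.fillConvexPoly(M,h,1)
    yy,xx=np.nonzero(M);return np.array([xx.mean(),yy.mean()]),len(xx)
def fit(obs,z0,z1,r,x0,freez=False):
    f=lambda v:np.concatenate([hullc(p,v[0],v[1],z0+(v[2] if freez else 0),z1+(v[2] if freez else 0),r)-c for p,c in obs])
    s=least_squares(f,list(x0)+([0] if freez else []));return s.x,s.fun
E
python3 - <<'E'
from h import *
P={n:camera_params(n) for n in("scene","side","wrist")};I={n:grab_frame(n) for n in P}
for n in I:cv2.imwrite(f"pics/{n}3.png",I[n])
np.save("w3.npy",P["wrist"]["cam_to_world"])
g=np.array([.5125,-.048,.019]);obs=[];o2=[]
for n in P:
    im=I[n] if n=="wrist" else cv2.imread(f"pics/{n}2.png")
    c,k=maskc(im,(3,120,60),(18,255,255),proj(P[n],g),16);print(n,c,k,proj(P[n],g));obs.append((P[n],c))
print("area exp")
for k in ([0,1,2],[0],[1],[2]): print(k,fit([obs[i] for i in k],.009,.032,.009,g[:2]))
print(fit(obs,.009,.032,.009,g[:2],True))
E
```

```text
time: 6.93
position: [0.5116, -0.1206, 0.2078]
tool_rot: [-2.26, -2.18, -0.001]
ft_force: [-0.7, 0.6, -0.5]
finger_gap: 0.0426
finger_force: 6.0
scene [236.7804878 202.2195122] 41 [236.58535684 202.25882645]
side [279.80821918 212.49315068] 73 [279.70044488 213.04739977]
wrist [253.56716418 115.24875622] 201 [253.37580603 115.34106136]
area exp
[0, 1, 2] (array([ 0.51280171, -0.04787643]), array([-0.18221234, -0.22808793, -0.19964971,  0.14914967, -0.01658161,
        0.00769277]))
[0] (array([ 0.51391967, -0.0471427 ]), array([-1.56401455e-07,  9.96294602e-10]))
[1] (array([ 0.51261338, -0.04867127]), array([1.16072272e-07, 9.34202149e-07]))
[2] (array([ 0.51282217, -0.04786814]), array([ 2.33834243e-07, -5.21395975e-08]))
(array([ 5.12799360e-01, -4.79056356e-02, -1.54909116e-04]), array([-0.18923887, -0.19612414, -0.19588039,  0.18158986, -0.01684292,
        0.03168602]))
```

```bash
python3 -m handwheel '[{"rx":0,"ry":0,"rz":0,"x":0.06,"y":-0.004,"z":0,"fingers":0.09},{"rx":0,"ry":0,"rz":0,"x":0.09,"y":-0.003,"z":0,"fingers":0.09},{"rx":0,"ry":0,"rz":0,"x":0.09,"y":0,"z":0,"fingers":0.09},{"rx":0,"ry":0,"rz":0,"x":0.051,"y":0,"z":0,"fingers":0.09},{"rx":0,"ry":0,"rz":0,"x":0,"y":0,"z":0.05,"fingers":0.09},{"rx":0,"ry":0,"rz":0,"x":0,"y":0,"z":0.08,"fingers":0.09},{"rx":0,"ry":0,"rz":0,"x":0,"y":0,"z":0.08,"fingers":0.09},{"rx":0,"ry":0,"rz":0,"x":0,"y":0,"z":0.08,"fingers":0.09},{"rx":0,"ry":0,"rz":0,"x":0,"y":0,"z":0.08,"fingers":0.09},{"rx":0,"ry":0,"rz":0,"x":0,"y":0,"z":0.03,"fingers":0.09},{"rx":0,"ry":0,"rz":0,"x":0,"y":0,"z":0,"fingers":0.09},{"rx":0,"ry":0,"rz":0,"x":0,"y":0,"z":0,"fingers":0.09}]'
python3 - <<'E'
from h import *
P={n:camera_params(n) for n in("scene","side")}
s=[get_state()["position"]]
I={}
for n in P: I[n]=grab_frame(n);s.append(get_state()["position"]);cv2.imwrite(f"pics/{n}4.png",I[n])
print(np.mean(s,0))
obs=[]
for n in P:
    c=proj(P[n],np.array([.5502,-.2486,.014]));c,k=maskc(cv2.imread(f"pics/{n}0.png"),(45,90,40),(85,255,255),c,14);obs.append((P[n],c));print(c,k)
print("pad",fit(obs,.012,.014,.024,(.55,-.2486)),fit(obs,.012,.014,.024,(.55,-.2486),True))
r=[]
for n,w in(("scene",60),("side",50)):
    u,v=proj(P[n],np.array([.5128,-.048,.04])).astype(int);r.append(cv2.resize(I[n][v-w//2-10:v+w//2-10,u-w//2:u+w//2],(390,390),interpolation=2))
cv2.imwrite("pics/g4.png",np.hstack(r))
E
```

```text
time: 8.08
position: [0.5129, -0.0489, 0.1082]
tool_rot: [-2.262, -2.18, -0.0]
ft_force: [-0.6, -0.1, -0.3]
finger_gap: 0.0427
finger_force: 6.0
[ 0.5133109  -0.04903924  0.10866397]
[178.18947368 208.94736842] 95
[301.1328125 170.2734375] 128
pad (array([ 0.54953326, -0.24668996]), array([-0.07198658, -0.26717183, -0.14396446,  0.05147836])) (array([ 0.54953684, -0.24733024, -0.00113748]), array([-0.21697974, -0.03513158, -0.07390789,  0.21338385]))
```

View pics/g4.png

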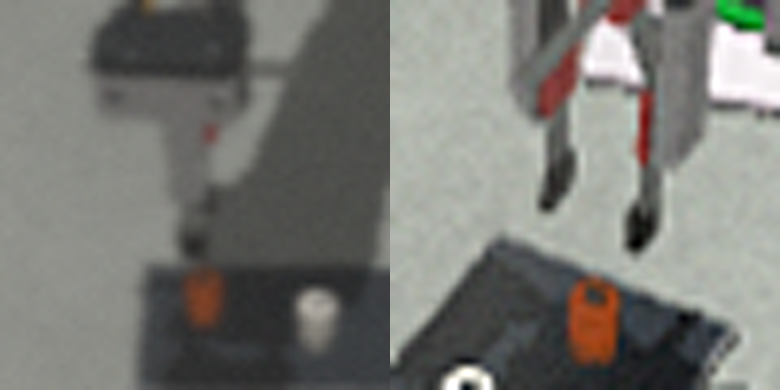

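The open tips hang straight above the orange roller in both views. I'll descend and squeeze.

```bash
python3 -m handwheel '[{"rx":0,"ry":0,"rz":0,"x":0.004,"y":-0.001,"z":0.04,"fingers":0.09},{"rx":0,"ry":0,"rz":0,"x":0,"y":0,"z":0.05,"fingers":0.09},{"rx":0,"ry":0,"rz":0,"x":0,"y":0,"z":0.05,"fingers":0.09},{"rx":0,"ry":0,"rz":0,"x":0,"y":0,"z":0.05,"fingers":0.09},{"rx":0,"ry":0,"rz":0,"x":0,"y":0,"z":0.028,"fingers":0.09},{"rx":0,"ry":0,"rz":0,"x":0,"y":0,"z":0,"fingers":0.09},{"rx":0,"ry":0,"rz":0,"x":0,"y":0,"z":0,"fingers":0.09}]'; python3 -m handwheel '[{"rx":0,"ry":0,"rz":0,"x":0,"y":0,"z":0,"fingers":0.12},{"rx":0,"ry":0,"rz":0,"x":0,"y":0,"z":0,"fingers":0.15},{"rx":0,"ry":0,"rz":0,"x":0,"y":0,"z":0,"fingers":0.18},{"rx":0,"ry":0,"rz":0,"x":0,"y":0,"z":0,"fingers":0.21},{"rx":0,"ry":0,"rz":0,"x":0,"y":0,"z":0,"fingers":0.25},{"rx":0,"ry":0,"rz":0,"x":0,"y":0,"z":0,"fingers":0.3},{"rx":0,"ry":0,"rz":0,"x":0,"y":0,"z":0,"fingers":0.3},{"rx":0,"ry":0,"rz":0,"x":0,"y":0,"z":0,"fingers":0.3}]' 20
```

```text
time: 8.77
position: [0.5125, -0.0483, 0.0535]
tool_rot: [-2.263, -2.179, 0.0]
ft_force: [0.4, -0.3, -1.0]
finger_gap: 0.0429
finger_force: 6.0
time: 9.43
position: [0.5128, -0.0484, 0.0538]
tool_rot: [2.263, 2.179, 0.001]
ft_force: [-0.7, 0.7, 3.3]
finger_gap: 0.0375
finger_force: 20.0
```

```bash
python3 -m handwheel '[{"rx":0,"ry":0,"rz":0,"x":0,"y":0,"z":-0.02,"fingers":0.3},{"rx":0,"ry":0,"rz":0,"x":0,"y":0,"z":-0.04,"fingers":0.3},{"rx":0,"ry":0,"rz":0,"x":0,"y":0,"z":-0.06,"fingers":0.3},{"rx":0,"ry":0,"rz":0,"x":0,"y":0,"z":-0.06,"fingers":0.3},{"rx":0,"ry":0,"rz":0,"x":0,"y":0,"z":-0.06,"fingers":0.3},{"rx":0,"ry":0,"rz":0,"x":0,"y":0,"z":-0.04,"fingers":0.3},{"rx":0,"ry":0,"rz":0,"x":-0.05,"y":0.011,"z":0,"fingers":0.3},{"rx":0,"ry":0,"rz":0,"x":-0.08,"y":0.018,"z":0,"fingers":0.3},{"rx":0,"ry":0,"rz":0,"x":-0.1,"y":0.023,"z":0,"fingers":0.3},{"rx":0,"ry":0,"rz":0,"x":-0.1,"y":0.023,"z":0,"fingers":0.3},{"rx":0,"ry":0,"rz":0,"x":-0.1,"y":0.023,"z":0,"fingers":0.3},{"rx":0,"ry":0,"rz":0,"x":-0.1,"y":0.023,"z":0,"fingers":0.3},{"rx":0,"ry":0,"rz":0,"x":-0.1,"y":0.023,"z":0,"fingers":0.3},{"rx":0,"ry":0,"rz":0,"x":-0.08,"y":0.017,"z":0,"fingers":0.3},{"rx":0,"ry":0,"rz":0,"x":-0.05,"y":0.011,"z":0,"fingers":0.3},{"rx":0,"ry":0,"rz":0,"x":-0.029,"y":0.006,"z":0,"fingers":0.3},{"rx":0,"ry":0,"rz":0,"x":0,"y":0,"z":0,"fingers":0.3},{"rx":0,"ry":0,"rz":0,"x":0,"y":0,"z":0,"fingers":0.3}]'
python3 - <<'E'
from h import *
P={n:camera_params(n) for n in("scene","side","wrist")};I={n:grab_frame(n) for n in P}
for n in I:cv2.imwrite(f"pics/{n}5.png",I[n])
s=get_state()["position"];print(s)
g=s-[0,0,.034]
for n in P: print(n,proj(P[n],g),[b for b in blobs(I[n],(3,120,60),(18,255,255),5) if abs(b[0][0]-proj(P[n],g)[0])<25 and abs(b[0][1]-proj(P[n],g)[1])<25], "green",blobs(I[n],(45,90,40),(85,255,255),30))
E
```

```text
time: 10.93
position: [0.5493, -0.2459, 0.1234]
tool_rot: [-2.261, -2.179, -0.001]
ft_force: [0.7, 0.5, -1.2]
finger_gap: 0.038
finger_force: 20.0
[ 0.54955864 -0.24512392  0.12346308]
scene [175.87281493 192.02653676] [([177.2, 192.8], [177, 190, 2, 6, 8])] green [([178.1, 208.8], [172, 205, 13, 9, 88])]
side [302.51836111 151.12635771] [([301.7, 150.9], [299, 146, 7, 10, 42])] green [([301.1, 170.3], [294, 165, 15, 11, 131])]
wrist [254.79349121 209.98041352] [([265.3, 211.9], [263, 200, 6, 24, 107])] green [([269.3, 186.9], [263, 170, 14, 34, 334]), ([238.9, 188.9], [234, 172, 10, 33, 233])]
```

```bash
python3 -m handwheel '[{"rx":0,"ry":0,"rz":0,"x":-0.006,"y":0,"z":0.04,"fingers":0.3},{"rx":0,"ry":0,"rz":0,"x":0,"y":0,"z":0.05,"fingers":0.3},{"rx":0,"ry":0,"rz":0,"x":0,"y":0,"z":0.05,"fingers":0.3},{"rx":0,"ry":0,"rz":0,"x":0,"y":0,"z":0.04,"fingers":0.3},{"rx":0,"ry":0,"rz":0,"x":0,"y":0,"z":0.03,"fingers":0.3},{"rx":0,"ry":0,"rz":0,"x":0,"y":0,"z":0.02,"fingers":0.3},{"rx":0,"ry":0,"rz":0,"x":0,"y":0,"z":0.012,"fingers":0.3},{"rx":0,"ry":0,"rz":0,"x":0,"y":0,"z":0,"fingers":0.3},{"rx":0,"ry":0,"rz":0,"x":0,"y":0,"z":0,"fingers":0.3},{"rx":0,"ry":0,"rz":0,"x":0,"y":0,"z":0,"fingers":0.3}]'
for i in 1; do python3 -c "
from h import *
print(np.mean([ (grab_frame('side') is None) or get_state()['position'] for _ in range(3)],0),get_state()['ft_force'])"; done
```

```text
time: 11.92
position: [0.5498, -0.2488, 0.0635]
tool_rot: [2.262, 2.179, 0.001]
ft_force: [-0.0, -0.3, -2.3]
finger_gap: 0.0378
finger_force: 20.0
[ 0.54975813 -0.24878293  0.06347646] [-0.54985505  0.09512689 -1.42812315]
```

```bash
python3 -m handwheel '[{"rx":0,"ry":0,"rz":0,"x":0.004,"y":0,"z":0.004,"fingers":0.3},{"rx":0,"ry":0,"rz":0,"x":0,"y":0,"z":0.002,"fingers":0.3},{"rx":0,"ry":0,"rz":0,"x":0,"y":0,"z":0,"fingers":0.3},{"rx":0,"ry":0,"rz":0,"x":0,"y":0,"z":0,"fingers":0.3}]'
```

```text
time: 12.4
position: [0.5498, -0.2477, 0.0618]
tool_rot: [2.263, 2.179, 0.001]
ft_force: [-0.9, 0.3, 1.8]
finger_gap: 0.0376
finger_force: 20.0
```

```bash
python3 -m handwheel '[{"rx":0,"ry":0,"rz":0,"x":0,"y":0,"z":0.002,"fingers":0.3},{"rx":0,"ry":0,"rz":0,"x":0,"y":0,"z":0,"fingers":0.3},{"rx":0,"ry":0,"rz":0,"x":0,"y":0,"z":0,"fingers":0.3}]'
```

```text
time: 12.65
position: [0.5498, -0.2477, 0.0613]
tool_rot: [2.263, 2.179, 0.0]
ft_force: [-0.4, 0.4, 3.6]
finger_gap: 0.0377
finger_force: 20.0
```

Contact is felt. I'll ease open to 43 mm and raise.

```bash
python3 -m handwheel '[{"rx":0,"ry":0,"rz":0,"x":0,"y":0,"z":-0.001,"fingers":0.2},{"rx":0,"ry":0,"rz":0,"x":0,"y":0,"z":0,"fingers":0.18},{"rx":0,"ry":0,"rz":0,"x":0,"y":0,"z":0,"fingers":0.16},{"rx":0,"ry":0,"rz":0,"x":0,"y":0,"z":0,"fingers":0.14},{"rx":0,"ry":0,"rz":0,"x":0,"y":0,"z":0,"fingers":0.12},{"rx":0,"ry":0,"rz":0,"x":0,"y":0,"z":0,"fingers":0.1},{"rx":0,"ry":0,"rz":0,"x":0,"y":0,"z":0,"fingers":0.085},{"rx":0,"ry":0,"rz":0,"x":0,"y":0,"z":0,"fingers":0.085},{"rx":0,"ry":0,"rz":0,"x":0,"y":0,"z":0,"fingers":0.085},{"rx":0,"ry":0,"rz":0,"x":0,"y":0,"z":-0.02,"fingers":0.085},{"rx":0,"ry":0,"rz":0,"x":0,"y":0,"z":-0.04,"fingers":0.085},{"rx":0,"ry":0,"rz":0,"x":0,"y":0,"z":-0.05,"fingers":0.085},{"rx":0,"ry":0,"rz":0,"x":0,"y":0,"z":-0.1,"fingers":0.085},{"rx":0,"ry":0,"rz":0,"x":0,"y":0,"z":-0.1,"fingers":0.085},{"rx":0,"ry":0,"rz":0,"x":0,"y":0,"z":-0.1,"fingers":0.085},{"rx":0,"ry":0,"rz":0,"x":0,"y":0,"z":-0.1,"fingers":0.085},{"rx":0,"ry":0,"rz":0,"x":0,"y":0,"z":-0.07,"fingers":0.085},{"rx":0,"ry":0,"rz":0,"x":0,"y":0,"z":-0.03,"fingers":0.085},{"rx":0,"ry":0,"rz":0,"x":0,"y":0,"z":0,"fingers":0.085},{"rx":0,"ry":0,"rz":0,"x":0,"y":0,"z":0,"fingers":0.085}]' 30
python3 - <<'E'
from h import *
P={n:camera_params(n) for n in("scene","side")};I={n:grab_frame(n) for n in P}
for n in I:cv2.imwrite(f"pics/{n}6.png",I[n])
s=get_state()["position"];print(s)
g=np.array([.5498,-.2477,.027]);obs=[]
for n in P:
    print(n,proj(P[n],g),blobs(I[n],(3,120,60),(18,255,255),5)[:9])
    c,k=maskc(I[n],(3,120,60),(18,255,255),proj(P[n],g),12);obs.append((P[n],c));print(c,k)
print(fit(obs,.017,.04,.009,g[:2]),fit(obs,.017,.04,.009,g[:2],True))
E
```

```text
time: 14.32
position: [0.5492, -0.2475, 0.2137]
tool_rot: [-2.263, -2.179, -0.0]
ft_force: [-0.6, -0.0, -1.7]
finger_gap: 0.0426
finger_force: 5.7
[ 0.54853105 -0.24716315  0.21239614]
scene [177.33628032 205.70631509] [([269.8, 17.7], [263, 11, 16, 18, 141]), ([270.3, 29.9], [268, 29, 6, 3, 7]), ([178.1, 206.7], [176, 204, 5, 7, 27]), ([347.0, 250.2], [340, 245, 16, 11, 86]), ([154.4, 265.1], [152, 263, 6, 5, 27]), ([43.6, 267.5], [42, 265, 4, 6, 10]), ([153.5, 273.5], [151, 269, 6, 10, 52]), ([36.3, 289.4], [16, 271, 40, 37, 511]), ([44.2, 272.2], [42, 271, 5, 3, 6])]
[178.10344828 206.82758621] 29
side [301.3771059  166.60294533] [([247.7, 84.9], [228, 58, 36, 53, 976]), ([219.5, 133.2], [217, 132, 6, 4, 18]), ([225.2, 134.6], [223, 133, 6, 4, 17]), ([230.8, 136.4], [228, 135, 6, 4, 17]), ([236.6, 137.7], [234, 136, 6, 4, 19]), ([300.9, 166.3], [298, 162, 6, 9, 44]), ([158.5, 200.1], [156, 197, 5, 7, 12]), ([149.5, 201.6], [147, 199, 6, 6, 11]), ([156.9, 218.8], [141, 198, 30, 35, 551])]
[300.6875     166.27083333] 48
(array([ 0.55270976, -0.24627652]), array([-0.57441654, -0.8496974 , -0.33262142, -0.12597133])) (array([ 0.55255888, -0.2465414 , -0.0023754 ]), array([-0.55979392, -0.37780531, -0.30180949,  0.43257094]))
```

The roller stands centred on the pad, at about (0.552,-0.247). Now back to the stand.

```bash
python3 -m handwheel '[{"rx":0,"ry":0,"rz":0,"x":0.05,"y":-0.004,"z":0,"fingers":0.085},{"rx":0,"ry":0,"rz":0,"x":0.09,"y":-0.008,"z":0,"fingers":0.085},{"rx":0,"ry":0,"rz":0,"x":0.11,"y":-0.01,"z":0,"fingers":0.085},{"rx":0,"ry":0,"rz":0,"x":0.11,"y":-0.01,"z":0,"fingers":0.085},{"rx":0,"ry":0,"rz":0,"x":0.11,"y":-0.01,"z":0,"fingers":0.085},{"rx":0,"ry":0,"rz":0,"x":0.11,"y":-0.01,"z":0,"fingers":0.085},{"rx":0,"ry":0,"rz":0,"x":0.11,"y":-0.01,"z":0,"fingers":0.085},{"rx":0,"ry":0,"rz":0,"x":0.11,"y":-0.01,"z":0,"fingers":0.085},{"rx":0,"ry":0,"rz":0,"x":0.11,"y":-0.01,"z":0,"fingers":0.085},{"rx":0,"ry":0,"rz":0,"x":0.11,"y":-0.01,"z":0,"fingers":0.085},{"rx":0,"ry":0,"rz":0,"x":0.11,"y":-0.01,"z":0,"fingers":0.085},{"rx":0,"ry":0,"rz":0,"x":0.11,"y":-0.01,"z":0,"fingers":0.085},{"rx":0,"ry":0,"rz":0,"x":0.11,"y":-0.01,"z":0,"fingers":0.085},{"rx":0,"ry":0,"rz":0,"x":0.11,"y":-0.01,"z":0,"fingers":0.085},{"rx":0,"ry":0,"rz":0,"x":0.11,"y":-0.01,"z":0,"fingers":0.085},{"rx":0,"ry":0,"rz":0,"x":0.11,"y":-0.01,"z":0,"fingers":0.085},{"rx":0,"ry":0,"rz":0,"x":0.11,"y":-0.01,"z":0,"fingers":0.085},{"rx":0,"ry":0,"rz":0,"x":0.11,"y":-0.01,"z":0,"fingers":0.085},{"rx":0,"ry":0,"rz":0,"x":0.09,"y":0,"z":0,"fingers":0.085},{"rx":0,"ry":0,"rz":0,"x":0.05,"y":0,"z":0,"fingers":0.085}]'
python3 -m handwheel '[{"rx":0,"ry":0,"rz":0,"x":0,"y":0,"z":0,"fingers":0.085},{"rx":0,"ry":0,"rz":0,"x":0,"y":0,"z":0,"fingers":0.085},{"rx":0,"ry":0,"rz":0,"x":0,"y":0,"z":0,"fingers":0.085}]'
python3 - <<'E'
from h import *
s=[]
for i in range(4):
    im=grab_frame("side");s.append(get_state()["position"])
cv2.imwrite("pics/side7.png",im);sc=grab_frame("scene");cv2.imwrite("pics/scene7.png",sc);w=grab_frame("wrist");cv2.imwrite("pics/wrist7.png",w)
m=np.mean(s,0);d=np.array([.5262,.2650,0])-m;print(m,"dx,dy",d[:2],"tool x,y units",(d[1]*.999+d[0]*.04)/.25,(d[0]*.999-d[1]*.04)/.25)
# compare tongs in hand to the pictures at lift-off (same pose but small offset)
p=camera_params("side");print(R.from_rotvec(get_state()["tool_rot"]).as_matrix().round(3).tolist())
a=cv2.imread("pics/side2.png");
for n,i in(("side2",a),("side7",im)): print(n,[b for b in blobs(i,(0,130,50),(4,255,255),10) if 180<b[0][0]<235 and b[0][1]>200])
E
```

```text
time: 16.08
position: [0.5236, 0.268, 0.2127]
tool_rot: [-2.256, -2.183, 0.001]
ft_force: [-0.0, -0.3, -1.2]
finger_gap: 0.043
finger_force: 5.7
time: 16.33
position: [0.5257, 0.2614, 0.2133]
tool_rot: [2.264, 2.176, -0.003]
ft_force: [0.3, -0.5, 0.0]
finger_gap: 0.043
finger_force: 5.7
[0.52601242 0.26158345 0.21368763] dx,dy [0.00018758 0.00341655] tool x,y units 0.013682545881817106 0.0002029158937462231
[[0.039, 0.999, 0.0], [0.999, -0.039, -0.0], [-0.0, 0.0, -1.0]]
side2 [([197.1, 230.4], [194, 224, 7, 13, 56]), ([209.4, 240.0], [209, 235, 2, 10, 15])]
side7 [([199.2, 214.1], [198, 212, 3, 5, 10]), ([198.7, 226.1], [195, 218, 11, 16, 66]), ([209.9, 236.2], [209, 232, 3, 10, 13])]
```

```bash
python3 -m handwheel '[{"rx":0,"ry":0,"rz":0,"x":0.014,"y":0,"z":0,"fingers":0.085},{"rx":0,"ry":0,"rz":0,"x":0,"y":0,"z":0.03,"fingers":0.085},{"rx":0,"ry":0,"rz":0,"x":0,"y":0,"z":0.06,"fingers":0.085},{"rx":0,"ry":0,"rz":0,"x":0,"y":0,"z":0.06,"fingers":0.085},{"rx":0,"ry":0,"rz":0,"x":0,"y":0,"z":0.06,"fingers":0.085},{"rx":0,"ry":0,"rz":0,"x":0,"y":0,"z":0.06,"fingers":0.085},{"rx":0,"ry":0,"rz":0,"x":0,"y":0,"z":0.06,"fingers":0.085},{"rx":0,"ry":0,"rz":0,"x":0,"y":0,"z":0.06,"fingers":0.085},{"rx":0,"ry":0,"rz":0,"x":0,"y":0,"z":0.06,"fingers":0.085},{"rx":0,"ry":0,"rz":0,"x":0,"y":0,"z":0.05,"fingers":0.085},{"rx":0,"ry":0,"rz":0,"x":0,"y":0,"z":0.03,"fingers":0.085},{"rx":0,"ry":0,"rz":0,"x":0,"y":0,"z":0,"fingers":0.085},{"rx":0,"ry":0,"rz":0,"x":0,"y":0,"z":0,"fingers":0.085}]'; python3 -m handwheel '[{"rx":0,"ry":0,"rz":0,"x":0,"y":0,"z":0.02,"fingers":0.085},{"rx":0,"ry":0,"rz":0,"x":0,"y":0,"z":0.02,"fingers":0.085},{"rx":0,"ry":0,"rz":0,"x":0,"y":0,"z":0.006,"fingers":0.085},{"rx":0,"ry":0,"rz":0,"x":0,"y":0,"z":0,"fingers":0.085},{"rx":0,"ry":0,"rz":0,"x":0,"y":0,"z":0,"fingers":0.085}]'
```

```text
time: 17.72
position: [0.5257, 0.2672, 0.081]
tool_rot: [-2.263, -2.179, 0.001]
ft_force: [0.2, -0.1, -1.4]
finger_gap: 0.0432
finger_force: 5.7
time: 18.13
position: [0.5259, 0.2672, 0.0698]
tool_rot: [-2.263, -2.179, -0.0]
ft_force: [0.2, 0.1, -0.9]
finger_gap: 0.0434
finger_force: 5.7
```

```bash
python3 -m handwheel '[{"rx":0,"ry":0,"rz":0,"x":-0.008,"y":0,"z":0.003,"fingers":0.085},{"rx":0,"ry":0,"rz":0,"x":0,"y":0,"z":0.003,"fingers":0.085},{"rx":0,"ry":0,"rz":0,"x":0,"y":0,"z":0,"fingers":0.085},{"rx":0,"ry":0,"rz":0,"x":0,"y":0,"z":0,"fingers":0.085}]'; python3 -m handwheel '[{"rx":0,"ry":0,"rz":0,"x":0,"y":0,"z":0.003,"fingers":0.085},{"rx":0,"ry":0,"rz":0,"x":0,"y":0,"z":0,"fingers":0.085},{"rx":0,"ry":0,"rz":0,"x":0,"y":0,"z":0,"fingers":0.085}]'
```

```text
time: 18.47
position: [0.5259, 0.2651, 0.0683]
tool_rot: [2.263, 2.179, 0.0]
ft_force: [-0.0, 0.6, -0.1]
finger_gap: 0.0429
finger_force: 5.7
time: 18.72
position: [0.5259, 0.2652, 0.0675]
tool_rot: [2.263, 2.179, 0.0]
ft_force: [0.4, -0.3, -0.5]
finger_gap: 0.0432
finger_force: 5.6
```

```bash
python3 -m handwheel '[{"rx":0,"ry":0,"rz":0,"x":0,"y":0,"z":0.003,"fingers":0.085},{"rx":0,"ry":0,"rz":0,"x":0,"y":0,"z":0,"fingers":0.085},{"rx":0,"ry":0,"rz":0,"x":0,"y":0,"z":0,"fingers":0.085}]'; python3 -m handwheel '[{"rx":0,"ry":0,"rz":0,"x":0,"y":0,"z":0.002,"fingers":0.085},{"rx":0,"ry":0,"rz":0,"x":0,"y":0,"z":0,"fingers":0.085},{"rx":0,"ry":0,"rz":0,"x":0,"y":0,"z":0,"fingers":0.085}]'
```

```text
time: 18.97
position: [0.5261, 0.2653, 0.0671]
tool_rot: [2.263, 2.179, 0.001]
ft_force: [-0.4, -0.3, 4.4]
finger_gap: 0.0433
finger_force: 4.9
time: 19.22
position: [0.526, 0.2653, 0.0668]
tool_rot: [2.263, 2.179, 0.001]
ft_force: [-0.9, -0.6, 6.5]
finger_gap: 0.043
finger_force: 4.5
```

Seated: 6 N upward at the original height. I'll release and lift clear.

```bash
python3 -m handwheel '[{"rx":0,"ry":0,"rz":0,"x":0,"y":0,"z":-0.003,"fingers":0.03},{"rx":0,"ry":0,"rz":0,"x":0,"y":0,"z":0,"fingers":-0.03},{"rx":0,"ry":0,"rz":0,"x":0,"y":0,"z":0,"fingers":-0.15},{"rx":0,"ry":0,"rz":0,"x":0,"y":0,"z":0,"fingers":-0.4},{"rx":0,"ry":0,"rz":0,"x":0,"y":0,"z":0,"fingers":-0.7},{"rx":0,"ry":0,"rz":0,"x":0,"y":0,"z":0,"fingers":-1},{"rx":0,"ry":0,"rz":0,"x":0,"y":0,"z":0,"fingers":-1},{"rx":0,"ry":0,"rz":0,"x":0,"y":0,"z":0,"fingers":-1},{"rx":0,"ry":0,"rz":0,"x":0,"y":0,"z":-0.04,"fingers":-1},{"rx":0,"ry":0,"rz":0,"x":0,"y":0,"z":-0.08,"fingers":-1},{"rx":0,"ry":0,"rz":0,"x":0,"y":0,"z":-0.1,"fingers":-1},{"rx":0,"ry":0,"rz":0,"x":0,"y":0,"z":-0.1,"fingers":-1},{"rx":0,"ry":0,"rz":0,"x":0,"y":0,"z":-0.1,"fingers":-1},{"rx":0,"ry":0,"rz":0,"x":0,"y":0,"z":-0.1,"fingers":-1},{"rx":0,"ry":0,"rz":0,"x":0,"y":0,"z":-0.1,"fingers":-1},{"rx":0,"ry":0,"rz":0,"x":0,"y":0,"z":-0.08,"fingers":-1},{"rx":0,"ry":0,"rz":0,"x":0,"y":0,"z":-0.04,"fingers":-1},{"rx":0,"ry":0,"rz":0,"x":0,"y":0,"z":0,"fingers":-1},{"rx":0,"ry":0,"rz":0,"x":0,"y":0,"z":0,"fingers":-1}]'
python3 - <<'E'
from h import *
P={n:camera_params(n) for n in("scene","side")}
im=grab_frame("side");cv2.imwrite("pics/side8.png",im);cv2.imwrite("pics/scene8.png",grab_frame("scene"))
for f in("side0","side8"): print(f,[b for b in blobs(cv2.imread(f"pics/{f}.png"),*C["red"],10) if 190<b[0][0]<230 and b[0][1]>240])
for f in("scene0","scene8"): print(f,[b for b in blobs(cv2.imread(f"pics/{f}.png"),*C["red"],8) if 320<b[0][0]<340])
# cap: white blob near cap, from first pictures
g=np.array([.5876,-.3697,.150]);obs=[]
for n in P:
    u=proj(P[n],g);i=cv2.imread(f"pics/{n}0.png")
    print(n,u,[b for b in blobs(i,(0,0,190),(180,50,255),10) if np.hypot(*(np.array(b[0])-u))<30])
E
```

```text
time: 20.8
position: [0.5256, 0.265, 0.252]
tool_rot: [2.263, 2.179, 0.0]
ft_force: [-0.7, -0.5, -0.5]
finger_gap: 0.0941
finger_force: 0.0
side0 [([208.1, 260.6], [203, 256, 10, 11, 69]), ([202.4, 271.0], [200, 268, 5, 6, 14]), ([216.7, 278.1], [214, 272, 6, 13, 50])]
side8 [([208.1, 260.9], [203, 256, 10, 11, 63]), ([202.2, 270.7], [199, 268, 6, 6, 12]), ([216.2, 278.5], [213, 272, 7, 12, 44])]
scene0 [([331.6, 182.2], [330, 180, 4, 5, 16]), ([330.0, 198.0], [328, 196, 5, 5, 17])]
scene8 [([332.1, 182.3], [331, 180, 3, 5, 13]), ([330.4, 198.1], [329, 196, 4, 6, 18])]
scene [132.58250896 184.27301885] [([131.8, 183.1], [129, 181, 7, 5, 23])]
side [311.74836649 109.97061794] [([312.1, 107.7], [308, 105, 9, 6, 43])]
```

The tongs hang exactly where they were: their blobs match the first pictures. Now over the can.

```bash
python3 -m handwheel '[{"rx":0,"ry":0,"rz":0,"x":-0.05,"y":0.007,"z":0,"fingers":-1},{"rx":0,"ry":0,"rz":0,"x":-0.09,"y":0.012,"z":0,"fingers":-1},{"rx":0,"ry":0,"rz":0,"x":-0.11,"y":0.015,"z":0,"fingers":-1},{"rx":0,"ry":0,"rz":0,"x":-0.11,"y":0.015,"z":0,"fingers":-1},{"rx":0,"ry":0,"rz":0,"x":-0.11,"y":0.015,"z":0,"fingers":-1},{"rx":0,"ry":0,"rz":0,"x":-0.11,"y":0.015,"z":0,"fingers":-1},{"rx":0,"ry":0,"rz":0,"x":-0.11,"y":0.015,"z":0,"fingers":-1},{"rx":0,"ry":0,"rz":0,"x":-0.11,"y":0.015,"z":0,"fingers":-1},{"rx":0,"ry":0,"rz":0,"x":-0.11,"y":0.015,"z":0,"fingers":-1},{"rx":0,"ry":0,"rz":0,"x":-0.11,"y":0.015,"z":0,"fingers":-1},{"rx":0,"ry":0,"rz":0,"x":-0.11,"y":0.015,"z":0,"fingers":-1},{"rx":0,"ry":0,"rz":0,"x":-0.11,"y":0.015,"z":0,"fingers":-1},{"rx":0,"ry":0,"rz":0,"x":-0.11,"y":0.015,"z":0,"fingers":-1},{"rx":0,"ry":0,"rz":0,"x":-0.11,"y":0.015,"z":0,"fingers":-1}]'; python3 -m handwheel '[{"rx":0,"ry":0,"rz":0,"x":-0.11,"y":0.016,"z":0,"fingers":-1},{"rx":0,"ry":0,"rz":0,"x":-0.11,"y":0.016,"z":0,"fingers":-1},{"rx":0,"ry":0,"rz":0,"x":-0.11,"y":0.016,"z":0,"fingers":-1},{"rx":0,"ry":0,"rz":0,"x":-0.11,"y":0.016,"z":0,"fingers":-1},{"rx":0,"ry":0,"rz":0,"x":-0.11,"y":0.016,"z":0,"fingers":-1},{"rx":0,"ry":0,"rz":0,"x":-0.11,"y":0.016,"z":0,"fingers":-1},{"rx":0,"ry":0,"rz":0,"x":-0.11,"y":0.016,"z":0,"fingers":-1},{"rx":0,"ry":0,"rz":0,"x":-0.11,"y":0.016,"z":0,"fingers":-1},{"rx":0,"ry":0,"rz":0,"x":-0.11,"y":0.014,"z":0,"fingers":-1},{"rx":0,"ry":0,"rz":0,"x":-0.06,"y":0.007,"z":0,"fingers":-1},{"rx":0,"ry":0,"rz":0,"x":-0.03,"y":0.003,"z":0,"fingers":-1},{"rx":0,"ry":0,"rz":0,"x":0,"y":0,"z":0,"fingers":-1},{"rx":0,"ry":0,"rz":0,"x":0,"y":0,"z":0,"fingers":-1},{"rx":0,"ry":0,"rz":0,"x":0,"y":0,"z":0,"fingers":-1}]'
python3 - <<'E'
from h import *
s=[get_state()["position"]]
p=camera_params("wrist");im=grab_frame("wrist");cv2.imwrite("pics/w9.png",im)
g=np.array([.588,-.371,.156]);print(s,proj(p,g))
for lo in(150,190,215):print(lo,[b for b in blobs(im,(0,0,lo),(180,45,255),60) if np.hypot(*(np.array(b[0])-proj(p,g)))<60])
a=im[130:340,150:360];print(blobs(im,(3,120,60),(18,255,255),30),blobs(im,(45,90,40),(85,255,255),30))
cv2.imwrite("pics/w9c.png",cv2.resize(a,(590,590),interpolation=2))
E
```

```text
time: 22.07
position: [0.5605, -0.1039, 0.2508]
tool_rot: [-2.263, -2.177, 0.003]
ft_force: [1.0, -0.3, 1.4]
finger_gap: 0.094
finger_force: 0.0
time: 23.23
position: [0.5897, -0.3708, 0.2516]
tool_rot: [-2.26, -2.18, -0.001]
ft_force: [-0.9, -0.1, -0.3]
finger_gap: 0.0937
finger_force: 0.0
[array([ 0.58968828, -0.37080922,  0.25161101])] [253.00114835 190.74804598]
150 [([253.8, 138.5], [0, 0, 512, 291, 102381]), ([252.1, 138.3], [244, 134, 16, 9, 115]), ([258.5, 184.5], [253, 179, 13, 10, 97])]
190 [([251.9, 138.7], [245, 135, 14, 8, 89]), ([287.1, 174.3], [271, 135, 32, 65, 932]), ([231.1, 190.3], [214, 164, 47, 49, 688]), ([258.7, 184.7], [254, 180, 12, 9, 81])]
215 [([252.2, 138.3], [245, 136, 14, 6, 73]), ([287.1, 174.9], [271, 136, 32, 63, 851]), ([230.4, 190.0], [214, 165, 46, 47, 596]), ([258.5, 184.4], [254, 180, 11, 8, 62])]
[([222.9, 76.1], [216, 69, 14, 15, 137]), ([454.4, 79.2], [449, 73, 12, 14, 150]), ([438.5, 82.3], [433, 76, 12, 14, 150]), ([423.0, 85.2], [418, 79, 11, 14, 136]), ([407.5, 88.2], [402, 82, 12, 14, 143]), ([477.9, 222.0], [448, 197, 64, 56, 1150]), ([458.5, 255.2], [439, 248, 43, 12, 331])] [([222.9, 79.0], [207, 61, 33, 36, 744])]
```

View pics/w9c.png

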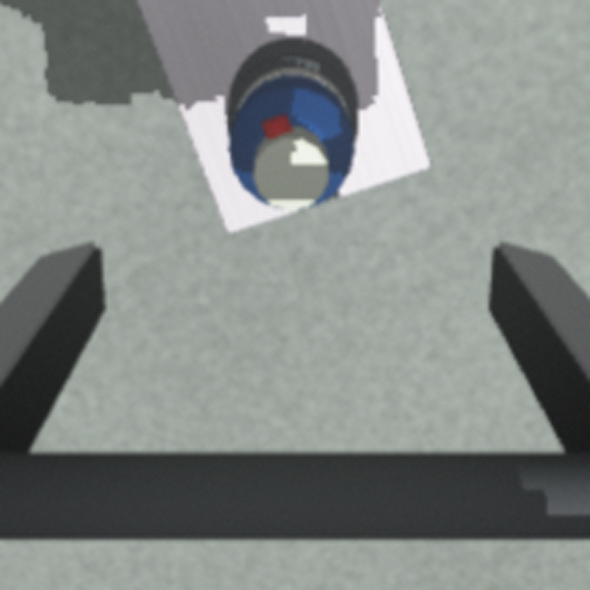

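The picture shows the white cap at crop (292,165), which is pixel (253.9,188.7), about 2 mm from the prediction. That puts the cap at about (0.589,-0.369). I'll shut the fingers and go down to just above it.

```bash
python3 -m handwheel '[{"rx":0,"ry":0,"rz":0,"x":0.007,"y":-0.002,"z":0,"fingers":1},{"rx":0,"ry":0,"rz":0,"x":0,"y":0,"z":0,"fingers":1},{"rx":0,"ry":0,"rz":0,"x":0,"y":0,"z":0,"fingers":1},{"rx":0,"ry":0,"rz":0,"x":0,"y":0,"z":0,"fingers":1},{"rx":0,"ry":0,"rz":0,"x":0,"y":0,"z":0,"fingers":1},{"rx":0,"ry":0,"rz":0,"x":0,"y":0,"z":0,"fingers":1},{"rx":0,"ry":0,"rz":0,"x":0,"y":0,"z":0,"fingers":1},{"rx":0,"ry":0,"rz":0,"x":0,"y":0,"z":0,"fingers":1},{"rx":0,"ry":0,"rz":0,"x":0,"y":0,"z":0,"fingers":1},{"rx":0,"ry":0,"rz":0,"x":0,"y":0,"z":0.06,"fingers":1},{"rx":0,"ry":0,"rz":0,"x":0,"y":0,"z":0.07,"fingers":1},{"rx":0,"ry":0,"rz":0,"x":0,"y":0,"z":0.07,"fingers":1},{"rx":0,"ry":0,"rz":0,"x":0,"y":0,"z":0.07,"fingers":1},{"rx":0,"ry":0,"rz":0,"x":0,"y":0,"z":0.05,"fingers":1},{"rx":0,"ry":0,"rz":0,"x":0,"y":0,"z":0.03,"fingers":1},{"rx":0,"ry":0,"rz":0,"x":0,"y":0,"z":0.01,"fingers":1},{"rx":0,"ry":0,"rz":0,"x":0,"y":0,"z":0,"fingers":1},{"rx":0,"ry":0,"rz":0,"x":0,"y":0,"z":0,"fingers":1}]' 20
```

```text
time: 24.78
position: [0.5896, -0.3713, 0.1628]
tool_rot: [2.262, 2.178, 0.001]
ft_force: [0.9, 0.1, 0.4]
finger_gap: 0.0001
finger_force: 0.0
```

```bash
python3 -m handwheel '[{"rx":0,"ry":0,"rz":0,"x":0,"y":0,"z":0.01,"fingers":1},{"rx":0,"ry":0,"rz":0,"x":0,"y":0,"z":0.01,"fingers":1},{"rx":0,"ry":0,"rz":0,"x":0,"y":0,"z":0,"fingers":1},{"rx":0,"ry":0,"rz":0,"x":0,"y":0,"z":0,"fingers":1}]'
```

```text
time: 25.12
position: [0.5891, -0.3709, 0.1571]
tool_rot: [2.263, 2.179, 0.0]
ft_force: [0.2, -0.6, 0.2]
finger_gap: 0.0002
finger_force: 0.0
```

```bash
python3 -m handwheel '[{"rx":0,"ry":0,"rz":0,"x":0.006,"y":0,"z":0.008,"fingers":1},{"rx":0,"ry":0,"rz":0,"x":0,"y":0,"z":0.008,"fingers":1},{"rx":0,"ry":0,"rz":0,"x":0,"y":0,"z":0.006,"fingers":1},{"rx":0,"ry":0,"rz":0,"x":0,"y":0,"z":0.004,"fingers":1},{"rx":0,"ry":0,"rz":0,"x":0,"y":0,"z":0,"fingers":1},{"rx":0,"ry":0,"rz":0,"x":0,"y":0,"z":0,"fingers":1}]'
```

```text
time: 25.62
position: [0.5894, -0.3703, 0.1514]
tool_rot: [2.262, 2.177, -0.0]
ft_force: [-0.8, -0.3, 5.9]
finger_gap: 0.0004
finger_force: 2.9
```

```bash
python3 -m handwheel '[{"rx":0,"ry":0,"rz":0,"x":0,"y":0,"z":0.003,"fingers":1},{"rx":0,"ry":0,"rz":0,"x":0,"y":0,"z":0,"fingers":1},{"rx":0,"ry":0,"rz":0,"x":0,"y":0,"z":0,"fingers":1}]'
```

```text
time: 25.87
position: [0.5894, -0.3702, 0.1508]
tool_rot: [2.262, 2.178, -0.0]
ft_force: [-1.3, -0.6, 6.2]
finger_gap: 0.0005
finger_force: 3.2
```

```bash
python3 -m handwheel '[{"rx":0,"ry":0,"rz":0,"x":0,"y":0,"z":0.004,"fingers":1},{"rx":0,"ry":0,"rz":0,"x":0,"y":0,"z":0,"fingers":1},{"rx":0,"ry":0,"rz":0,"x":0,"y":0,"z":0,"fingers":1}]'; python3 -m handwheel '[{"rx":0,"ry":0,"rz":0,"x":0,"y":0,"z":0.003,"fingers":1},{"rx":0,"ry":0,"rz":0,"x":0,"y":0,"z":0,"fingers":1},{"rx":0,"ry":0,"rz":0,"x":0,"y":0,"z":0,"fingers":1}]'
```

```text
time: 26.12
position: [0.5894, -0.3703, 0.1503]
tool_rot: [2.262, 2.177, -0.0]
ft_force: [-2.1, -0.3, 9.1]
finger_gap: 0.0004
finger_force: 4.4
time: 26.37
position: [0.5895, -0.3703, 0.1503]
tool_rot: [2.262, 2.177, 0.0]
ft_force: [-2.9, 1.0, 11.4]
finger_gap: 0.0003
finger_force: 6.1
```

The cap has bottomed: the position has stalled and the force is over 7 N. One slight push more, then straight up.

```bash
python3 -m handwheel '[{"rx":0,"ry":0,"rz":0,"x":0,"y":0,"z":0.003,"fingers":1},{"rx":0,"ry":0,"rz":0,"x":0,"y":0,"z":0,"fingers":1},{"rx":0,"ry":0,"rz":0,"x":0,"y":0,"z":0,"fingers":1}]'; python3 -m handwheel '[{"rx":0,"ry":0,"rz":0,"x":0,"y":0,"z":-0.02,"fingers":1},{"rx":0,"ry":0,"rz":0,"x":0,"y":0,"z":-0.04,"fingers":1},{"rx":0,"ry":0,"rz":0,"x":0,"y":0,"z":-0.08,"fingers":1},{"rx":0,"ry":0,"rz":0,"x":0,"y":0,"z":-0.1,"fingers":1},{"rx":0,"ry":0,"rz":0,"x":0,"y":0,"z":-0.1,"fingers":1},{"rx":0,"ry":0,"rz":0,"x":0,"y":0,"z":-0.08,"fingers":1},{"rx":0,"ry":0,"rz":0,"x":0,"y":0,"z":-0.04,"fingers":1},{"rx":0,"ry":0,"rz":0,"x":0,"y":0,"z":0,"fingers":1},{"rx":0,"ry":0,"rz":0,"x":0,"y":0,"z":0,"fingers":1},{"rx":0,"ry":0,"rz":0,"x":0,"y":0,"z":0,"fingers":1}]'
python3 - <<'E'
from h import *
P={n:camera_params(n) for n in("scene","side","wrist")};I={n:grab_frame(n) for n in P}
for n in P:
    cv2.imwrite(f"pics/{n}9.png",I[n])
    for k,X in dict(roller=[.551,-.247,.027],tongs=[.526,.262,.135],cap=[.589,-.369,.15]).items():
        u=proj(P[n],np.array(X));r={"roller":((3,120,60),(18,255,255)),"tongs":C["red"],"cap":((0,0,190),(180,50,255))}[k]
        print(n,k,u.round(1),[b for b in blobs(I[n],*r,8) if np.hypot(*(np.array(b[0])-u))<15])
E
```

```text
time: 26.62
position: [0.5895, -0.3703, 0.1502]
tool_rot: [2.262, 2.177, 0.0]
ft_force: [-3.8, 0.6, 15.8]
finger_gap: 0.0003
finger_force: 7.7
time: 27.45
position: [0.5883, -0.3687, 0.2603]
tool_rot: [-2.26, -2.177, 0.001]
ft_force: [0.4, -0.0, -0.9]
finger_gap: 0.0003
finger_force: 0.0
scene roller [177.5 206. ] [([177.4, 205.5], [175, 202, 6, 8, 32])]
scene tongs [330.9 182.5] [([331.8, 182.4], [330, 181, 5, 4, 16])]
scene cap [132.7 184.6] []
side roller [300.9 166.6] [([300.9, 166.3], [298, 162, 7, 10, 49])]
side tongs [207.8 260.1] [([208.1, 260.5], [203, 256, 10, 11, 67]), ([202.4, 270.4], [200, 268, 5, 5, 12])]
side cap [311.2 109.9] []
wrist roller [224.6  79.2] [([225.1, 78.5], [219, 71, 13, 15, 127])]
wrist tongs [  92.3 -963.9] []
wrist cap [255.6 187.1] [([258.4, 181.1], [254, 179, 11, 6, 32])]
```

The roller is on the pad, the tongs are hanging and released, and the cap was pressed to its stop and let go. Handing in.

```bash
python3 -c "
from rig import *
print(env.finish_job())"
```

```text
the job is handed in; nothing more can be done
None
```

The job is handed in at about 27 s: the roller stands upright on the green pad, the tongs hang released in their stand, and the cap was then pressed to its stop and let go; I didn't confirm its spring-back, as the gripper hid it in the last pictures.

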